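Mark the depth of a blind bore with a collared depth gauge

ROBOT

A 7-joint arm with a two-finger parallel gripper is mounted at the origin on a cart in front of the work surface, level with it; the furniture and walls round the work are solid. World frame = base frame: x ahead of the robot, y to its left, z up, the work surface at z = 0. Lengths are in m, angles in rad, forces in N, time in s.
With the tool pointing down it reaches from about 0.375 to 0.925 m from the base axis. Payload 3.1 kg.
Tool frame: the origin (TCP) lies on the centre line of the jaws, within the pads' length; the fingertips stand ahead of it and the grasp point (between the pads) lies 8 mm behind it (ctrl.tcp_to_tips is the z of the fingertips in the tool frame, in m); z points along the fingers, y is the direction in which the jaws open and shut (so a half turn about z gives the same grasp; the last joint's range is limited). The gripper opens to 85 mm and grips with 20 to 120 N. Pads are 22 mm wide; open, the fingers measure 114 mm over their backs; the gripper's body (76 mm by 85 mm) begins 54 mm behind the grasp point. The pads swing forward as they close: fully open they stand 13 mm farther back than shut.
Start: joints at [1.212, 0.383, 0.044, 1.598, -0.018, 1.161, -0.05], TCP at [0.168, -0.628, 0.242] pointing down, gripper open.
Joint ranges: [-2.61, 2.61], [-0.41, 2.15], [-1.48, 1.57], [0, 2.5], [-1.57, 4.71], [0.05, 1.97], [-2.85, 2.85]. Speed limits (rad/s): [2.79, 2.79, 3.14, 3.14, 3.14, 3.14, 3.14].

INTERFACE

Orientations are given as a unit quaternion [w, x, y, z].
In Python, from station import ctrl gives the robot as it stands.
- The arm moves only by the tool arm_command, never from a script. Its argument "moves" is one flat list of numbers, 6 for each row, row after row: the shift along the tool's x, y, z each as a share of 50 cm, from -1 to 1, then the turn, a rotation vector about the tool's x, y, z each as a share of 180 degrees, from -1 to 1. In form: [x, y, z, wx, wy, wz, x, y, z, wx, wy, wz, ...]. A call has 1 to 5 rows; each row is the pose to reach, as a shift and turn from the pose measured when the call began, along the tool's axes at that moment, turning the shorter way round; what a row does not reach only later rows make up. A row lasts 1/12 s, in which the tool goes at most 41.7 mm and 7.16 degrees, less where a joint would pass 70% of its speed; a pose out of reach is approached as far as the arm can. A call with a number of a shift or a turn outside -1 to 1 is refused whole. A call with a gripper value outside its range is refused whole. "jaw" is the opening, from 0 (shut) to 1 (fully open), set as the call begins (left out, the last holds). The fingers move at their own pace and stop on an object; the grip force is fixed at half the most. Time passes only in rows, so rows that repeat a pose let the fingers close. It gives the time, the measured TCP pose, the force and the opening at its end, in the units of the state.
- ctrl.sense(): the state, without advancing time (a new reading comes with each control period).
- ctrl.get_image(name): name is "scene" or "top"; returns a dict with "frame" (420x560x3 uint8, red, green, blue), "depth" (420x560 float32, m along the optical axis (not along the pixel's ray), 0 where there is no reading), "K" (3x3 intrinsics, pixels), "k1" (the pictures are not rectified: a ray, as slopes to the right and down, at radius r is drawn at 1 + k1 r^2 times it, then the intrinsics apply), "pose" (4x4, takes a point from camera to world coordinates). Camera axes: x right, y up, looking along -z (the intrinsics and any distortion apply to the point x, -y, -z); pixel columns grow to the right and rows downward; lengths in m; the calibration is good to about 2 mm. A picture is of the moment at which its call begins.
- ctrl.sign_off(): hands the job in, once; it reports no verdict.
Trained networks look in the newest picture that a camera, given by its name, has taken for a name from the list of things; names that differ only in an ending like _2 or _b are one class to them, and where a whole thing is asked for, a point or a joint stands for the part that bears it (a point fixed in the world has none). Each returns a list of dicts, best first, with "confidence" (0 to 1); they miss things now and then, are a little off and sometimes report something else, mostly with a low value. They report only what shows in the picture. A call takes as long as a camera call. They do not tell look-alikes from the thing itself.
- ctrl.masks_of(camera, query): "mask" (420x560 bool, what is visible of it).
- ctrl.tip_of(camera, query): "xyz" ([x, y, z] in m, in world coordinates, good to about 4 mm: a listed point, or the origin of a listed thing).
The state is a dict: "t": time; "joints": joint angles; "joint_vel": joint speeds; "joint_torque": joint torques, N m; "tcp_pos": TCP position; "tool_rot": TCP orientation; "ft_force": force on the tool from outside, world axes, zero at the start; "torque": the same for the moment, N m; "gripper_width": finger opening in m.
Only numpy, scipy, OpenCV 4.12 (cv2) and the standard library are available. Lean on these libraries where they do the work, as an engineer would, in place of code of your own. Each camera call takes 0.05 s, during which the arm holds its last target.

TASK

The depth of the bore in the aluminium fixture block has to be marked. Lift the blue-headed depth gauge out of its black stand, lower it point first into the bore and press it gently on, so that the block pushes the orange collar up the rod, until the rod stands firmly on the bottom; do not force it there (no more than about 20 N on the bottom). Leave the gauge standing upright on the bottom, let go, with the collar lying flat on top of the block, and leave the bottle, tape ring, pot and tweezers beside it alone.

Things in the scene. Friction and masses are not known exactly. Their poses are not given: they have to be found in the camera images.
- gauge_head (a point): Middle of the round blue head of the depth gauge: head 18 mm in diameter and 30 mm high, gripped from above, any way round. Its z axis points up along the rod. Below the head a steel rod 10 mm in diameter runs down to the tip, 100 mm below this point; the tip is bevelled over its last 4 mm. At the start the gauge hangs upright in the stand by its collar.
- gauge: The whole depth gauge (115 mm long, 90 g, with a 20 g collar). Its origin is the same point as gauge_head, the middle of the head, z up along the rod.
- collar_face (a point): Centre of the flat underside of the orange collar (26 mm in diameter, 10 mm high) that sits on the rod. The collar stays where it is on the rod by friction and slides up along it, at most 48 mm, once pushed with a steady 6 N or so. At the start this point is 25 mm above the rod's tip.
- gauge_tip (a point): Centre of the lower end of the gauge's rod.
- bore_mouth (a point): Centre of the bore's mouth, in the flat top face of the aluminium fixture block, 70 mm above the worktop; z up. The bore is 12 mm in diameter and vertical, with its mouth bevelled 3 mm wide and a thin black ring engraved round it. It is 35 to 55 mm deep, differently each time: the rod's tip always has to go at least 10 mm further after the collar has met the block.
- block: The fixture block, 52 x 52 mm and 70 mm high, fixed to the worktop, with a 12 mm high flange with screws on two opposite sides (94 mm over both along its x). Origin: centre of its underside, under the bore.
- stop: Foot of the stop screw that closes the bore from below; origin: centre of the block's underside. The head of this screw, rigid, is the bottom of the bore; how high it is set cannot be read and must be felt, as a sharp rise of force above the collar's steady drag.
- stand_mouth (a point): Centre of the hole in the top face of the black stand (60 x 60 mm, on a 72 x 72 mm foot 5 mm high, total height 40 mm, fixed to the worktop). The hole is 14 mm in diameter and goes through; the gauge's collar lies on this face at the start.
- stand: The black stand; origin: centre of its underside.
- green_bottle: Bystander: small white bottle with green cap, 38 mm in diameter, 48 mm high; origin: centre of its underside.
- tape_ring: Bystander: orange-brown tape ring lying flat, 61 mm in diameter, 12 mm high; origin: centre of its underside.
- small_pot: Bystander: cream-coloured open pot, 37 mm in diameter, 30 mm high; origin: centre of its underside.
- tweezers: Bystander: pale metal tweezers lying flat, 14 x 125 x 9 mm, long along its y; origin: centre of its underside.
Not all that is in view belongs to the job. Leave any yellow look-alike of the gauge alone.

How it is judged:
By the outcome, as a careful person would: the job done as asked, in the order asked, and still so for the second after the job is handed in, with the robot touching nothing.
It also fails if it takes over 42 s, if anything falls off the work surface, if the arm or the gripper's body presses on something with over 40 N, if the wrist force passes 120 N, or if a joint passes its speed limit or range.

## Working session

There is one attempt and no reset: what is moved stays moved. The work goes in short steps, Python scripts to look and compute and a tool call to move; the robot and the scene stay as the last step left them, time stands still between calls to the robot, and variables do not carry over. Pictures are saved under pics/ and viewed, and the job is handed in when it is done.

Besides the shell and the picture viewer there is one more tool, called by a JSON object that holds its "api" and its "payload". arm_command: Moves the arm, as the interface text tells. Shift numbers are shares of 50 cm and turn numbers shares of 180 degrees, none past 1 either way. Its arguments: {"type":"object","properties":{"moves":{"type":"array","items":{"type":"number","minimum":-1,"maximum":1}},"jaw":{"type":"number"}},"required":["moves"]}

```bash
ls; mkdir -p pics; cat > h.py <<'E'
import numpy as np, cv2
from station import ctrl
E
python3 - <<'E'
from h import *
s=ctrl.sense(); print(s, ctrl.tcp_to_tips)
for n in ["scene","top"]:
    im=ctrl.get_image(n); cv2.imwrite(f"pics/{n}0.png",im["frame"][:,:,::-1]); np.savez(f"{n}0.npz",**im)
    print(n,im["K"],im["k1"],im["pose"])
    for q in ["gauge_head","collar_face","bore_mouth","stand_mouth","block","stand","green_bottle","tape_ring","small_pot","tweezers"]:
        print(q,[(np.round(r["xyz"],4),round(r["confidence"],2)) for r in ctrl.tip_of(n,q)])
print(ctrl.sense()["t"])
E
```

```text
pics
{'t': 0.0, 'joints': array([ 1.21217519,  0.38384248,  0.04383847,  1.59960518, -0.01790674,
        1.16120551, -0.0499071 ]), 'joint_vel': array([ 1.09786710e-03,  1.24842748e-03, -1.57908541e-03, -1.87469874e-03,
        2.21777359e-06,  1.59485717e-03,  7.80784909e-05]), 'joint_torque': array([ 3.13086675e-04, -4.33455598e+01,  1.02420956e+00, -2.49512887e+01,
        1.05952521e-02,  1.14056040e-02,  8.12601485e-06]), 'tcp_pos': array([ 0.16737172, -0.62711786,  0.24086791]), 'tool_rot': array([-1.31180067e-03,  9.91503460e-01,  1.30073477e-01, -2.42249626e-04]), 'ft_force': array([-0.4544912 ,  0.30502037, -0.12789434]), 'torque': array([ 0.02592193, -0.02868047, -0.03027772]), 'gripper_width': 0.08567115006002303} 0.011
scene [[498.86199176   0.         283.19049111]
 [  0.         498.86199176 220.3630896 ]
 [  0.           0.           1.        ]] 0.06170664853001247 [[ 0.45738615  0.40935332 -0.78944776 -0.15379421]
 [-0.88924389  0.20397923 -0.40943592 -0.70613182]
 [-0.00657301  0.88928192  0.45731221  0.49370128]
 [ 0.          0.          0.          1.        ]]

[... 1391 characters left out ...]
]), 0.44)]
collar_face [(array([ 0.5975, -0.2244,  0.0226]), 0.51), (array([ 0.6945, -0.3662,  0.0256]), 0.5), (array([ 0.5821, -0.3329,  0.036 ]), 0.44)]
bore_mouth [(array([ 0.4519, -0.27  ,  0.0677]), 0.55)]
stand_mouth [(array([ 0.5832, -0.3293,  0.0411]), 0.56), (array([ 0.4493, -0.2642,  0.065 ]), 0.15)]
block [(array([ 4.518e-01, -2.729e-01,  1.000e-04]), 0.92)]
stand [(array([ 0.5804, -0.3298,  0.0059]), 0.75)]
green_bottle [(array([ 0.5214, -0.4728, -0.0025]), 0.6)]
tape_ring [(array([ 0.7118, -0.2409, -0.0019]), 0.74), (array([ 0.45  , -0.2747,  0.0005]), 0.64)]
small_pot [(array([ 3.738e-01, -4.679e-01,  3.000e-04]), 0.72)]
tweezers [(array([ 0.3114, -0.2963, -0.0039]), 0.42)]
1.1
```

View pics/scene0.png

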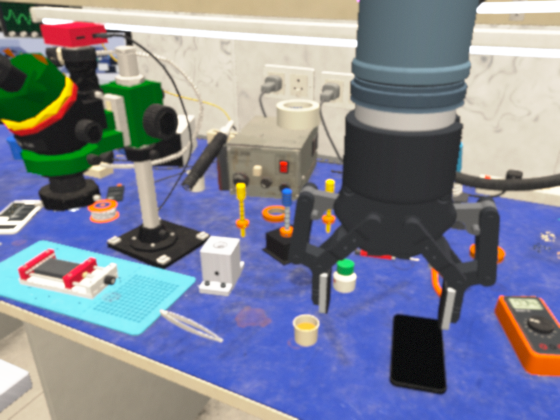

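View pics/top0.png

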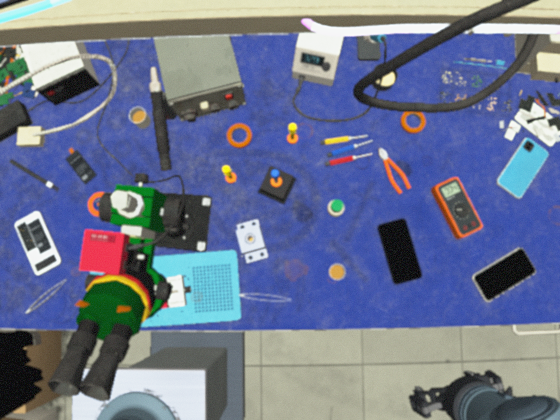

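```bash
cat >> h.py <<'E'
def undist(im,uv):
    K=im["K"];k=float(im["k1"])
    D=np.array([k,0,0,0,0.])
    return cv2.undistortPoints(np.array(uv,float).reshape(-1,1,2),K,D).reshape(-1,2)
def ray(im,uv):
    n=undist(im,uv); P=im["pose"]
    d=np.c_[n[:,0],-n[:,1],-np.ones(len(n))]@P[:3,:3].T
    return P[:3,3],d
def atz(im,uv,z):
    o,d=ray(im,uv); return o+d*((z-o[2])/d[:,2])[:,None]
def proj(im,X):
    P=im["pose"];c=(np.atleast_2d(X)-P[:3,3])@P[:3,:3]
    return cv2.projectPoints(np.c_[c[:,0],-c[:,1],-c[:,2]],np.zeros(3),np.zeros(3),im["K"],np.array([float(im["k1"]),0,0,0,0.]))[0].reshape(-1,2)
def cloud(im):
    h,w=im["depth"].shape; v,u=np.mgrid[:h,:w]
    n=undist(im,np.c_[u.ravel(),v.ravel()]);z=im["depth"].ravel()
    c=np.c_[n[:,0]*z,-n[:,1]*z,-z]
    X=c@im["pose"][:3,:3].T+im["pose"][:3,3]; X[z==0]=np.nan
    return X.reshape(h,w,3)
E
python3 - <<'E'
from h import *
S=dict(np.load("scene0.npz"));T=dict(np.load("top0.npz"))
def blue(im,box):
    f=im["frame"].astype(int);m=np.zeros(f.shape[:2],bool)
    x0,y0,x1,y1=box
    hsv=cv2.cvtColor(im["frame"],cv2.COLOR_RGB2HSV)[y0:y1,x0:x1].astype(int)
    return hsv
c=lambda im,b,s,n:cv2.imwrite(n,cv2.resize(im["frame"][b[1]:b[3],b[0]:b[2],::-1],None,fx=s,fy=s,interpolation=cv2.INTER_CUBIC))
a=cv2.resize(S["frame"][180:300,190:320,::-1],(520,480),interpolation=cv2.INTER_CUBIC)
b=cv2.resize(T["frame"][160:270,225:300,::-1],(327,480),interpolation=cv2.INTER_CUBIC) if 0 else cv2.resize(T["frame"][160:280,225:295,::-1],(280,480),interpolation=cv2.INTER_CUBIC)
cv2.imwrite("pics/crop0.png",np.hstack([a,b]))
X=cloud(T)
m=(np.abs(X[...,0]-.45)<.15)&(np.abs(X[...,1]+.27)<.2)&(X[...,2]>.08)
# obstacle heights near: grid
for x in np.arange(.3,.72,.03):
    print("%.2f"%x,[int(1000*np.nanmax(np.r_[0,X[...,2][(np.abs(X[...,0]-x)<.015)&(np.abs(X[...,1]-y)<.015)]])) for y in np.arange(-.42,0,.03)])
S0=cloud(S)
print("scene")
for x in np.arange(.3,.72,.03):
    print("%.2f"%x,[int(1000*np.nanmax(np.r_[0,S0[...,2][(np.abs(S0[...,0]-x)<.015)&(np.abs(S0[...,1]-y)<.015)]])) for y in np.arange(-.42,0,.03)])
print(proj(T,[[.451,-.271,.07],[.583,-.331,.115]]),proj(S,[[.451,-.271,.07],[.583,-.331,.115]]))
E
```

```text
0.30 [6, 6, 10, 10, 11, 10, 10, 11, 9, 9, 387, 387, 375, 377]
0.33 [5, 4, 6, 9, 10, 10, 10, 10, 10, 298, 379, 384, 389, 386]
0.36 [6, 5, 6, 5, 5, 5, 8, 9, 9, 294, 415, 414, 414, 360]
0.39 [6, 6, 6, 4, 13, 22, 9, 9, 8, 8, 416, 415, 416, 7]
0.42 [5, 5, 5, 4, 74, 74, 73, 8, 399, 405, 414, 417, 416, 8]
0.45 [6, 5, 5, 5, 75, 74, 76, 6, 382, 287, 319, 329, 317, 275]
0.48 [6, 7, 5, 4, 72, 75, 72, 4, 350, 290, 350, 374, 328, 289]
0.51 [5, 5, 4, 6, 12, 15, 4, 6, 309, 281, 327, 373, 319, 287]
0.54 [6, 6, 43, 46, 7, 4, 5, 5, 265, 257, 296, 301, 0, 0]
0.57 [5, 5, 45, 133, 45, 5, 36, 36, 13, 207, 183, 131, 90, 54]
0.60 [5, 7, 45, 133, 43, 4, 119, 118, 5, 5, 5, 94, 89, 51]
0.63 [5, 8, 4, 43, 5, 3, 4, 5, 4, 5, 4, 110, 106, 4]
0.66 [4, 5, 4, 5, 6, 4, 5, 5, 4, 4, 4, 122, 119, 5]
0.69 [5, 119, 118, 5, 3, 16, 18, 15, 5, 6, 4, 135, 132, 7]
scene
0.30 [2, 3, 8, 8, 11, 10, 6, 6, 7, 6, 386, 386, 373, 245]
0.33 [3, 2, 6, 9, 10, 11, 11, 7, 8, 295, 377, 382, 387, 385]
0.36 [3, 3, 3, 2, 2, 2, 6, 7, 6, 292, 412, 412, 412, 24]
0.39 [2, 2, 2, 2, 12, 19, 6, 6, 6, 402, 412, 412, 412, 7]
0.42 [2, 2, 2, 3, 71, 71, 71, 6, 398, 402, 412, 414, 414, 6]
0.45 [2, 2, 2, 2, 73, 71, 72, 2, 381, 285, 317, 327, 315, 21]
0.48 [1, 1, 1, 2, 72, 71, 71, 1, 350, 288, 363, 372, 327, 285]
0.51 [1, 1, 2, 2, 11, 11, 0, 0, 307, 279, 327, 370, 0, 14]
0.54 [0, 2, 41, 41, 6, 2, 1, 0, 266, 258, 294, 296, 13, 0]
0.57 [2, 0, 41, 130, 42, 1, 34, 30, 11, 207, 182, 128, 89, 52]
0.60 [0, 0, 24, 131, 41, 1, 117, 117, 1, 1, 1, 94, 89, 49]
0.63 [0, 0, 1, 41, 0, 1, 2, 2, 2, 2, 2, 107, 105, 1]
0.66 [0, 1, 1, 0, 0, 1, 2, 2, 1, 2, 1, 120, 120, 2]
0.69 [0, 116, 116, 2, 0, 13, 14, 13, 0, 1, 2, 133, 132, 2]
[[248.98515692 236.68694459]
 [274.57128635 173.78810388]] [[219.96452247 244.15174446]
 [286.43359554 197.64975364]]
```

View pics/crop0.png

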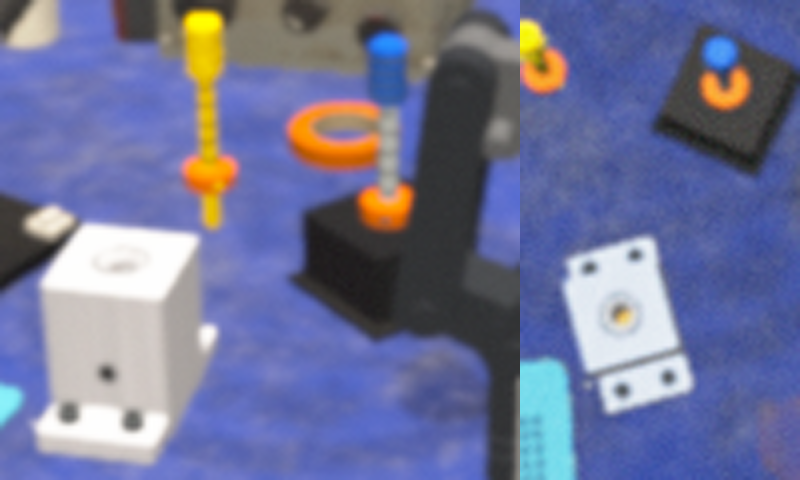

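```bash
python3 - <<'E'
from h import *
S=dict(np.load("scene0.npz"));T=dict(np.load("top0.npz"))
for n,im,b,bb in [("S",S,(276,182,300,212),(195,230,245,270)),("T",T,(262,160,290,190),(235,220,265,255))]:
    x0,y0,x1,y1=b
    f=im["frame"][y0:y1,x0:x1].astype(int)
    m=(f[...,2]>140)&(f[...,0]<80)&(f[...,1]>60)
    v,u=np.nonzero(m); print(n,"blue",len(u),u.min()+x0,u.max()+x0,v.min()+y0,v.max()+y0,u.mean()+x0,v.mean()+y0)
    x0,y0,x1,y1=bb
    # sub-enlarged bore
    k=12
    cv2.imwrite(f"pics/bore{n}.png",cv2.resize(im["frame"][y0:y1,x0:x1,::-1],None,fx=k,fy=k,interpolation=cv2.INTER_CUBIC))
    hc=[u.mean()+x0*0+b[0],v.mean()+b[1]]
    print(atz(im,[hc],.115 if n=="S" else .13))
X=cloud(S);Y=cloud(T)
# block top: centroid of points with z near 0.07
for n,C,z in(("S",X,.0715),("T",Y,.0745)):
    m=(np.abs(C[...,0]-.45)<.05)&(np.abs(C[...,1]+.27)<.05)&(np.abs(C[...,2]-z)<.004)
    P=C[m][:,:2].astype(np.float32); print(n,len(P),cv2.minAreaRect(P))
    m=(np.abs(C[...,0]-.583)<.06)&(np.abs(C[...,1]+.33)<.06)&(np.abs(C[...,2]-z+.03)<.003)
    P=C[m][:,:2].astype(np.float32); print(n,len(P),cv2.minAreaRect(P))
# microscope near side, by height from scene+top
A=np.r_[X.reshape(-1,3),Y.reshape(-1,3)]
nrm=np.array([.515,.857])
for z in np.arange(.04,.44,.04):
    q=A[(np.abs(A[:,2]-z)<.02)&(A[:,0]>.2)&(A[:,0]<.6)&(A[:,1]>-.22)&(A[:,1]<.0)]
    if len(q): 
        d=np.linalg.norm(q[:,:2]-[.451,-.271],axis=1);i=d.argmin(); l=q[:,:2]@nrm;j=l.argmin()
        print(round(z,2),len(q),"near",d[i].round(3),q[i].round(3),"lat",l[j].round(3),q[j].round(3))
E
```

```text
S blue 160 282 295 188 211 286.75 197.2625
[[ 0.58476717 -0.33075088  0.115     ]]
T blue 252 262 289 160 180 276.05555555555554 167.03968253968253
[[ 0.59417862 -0.33480944  0.13      ]]
S 503 ((0.449020117521286, -0.27317214012145996), (0.056196920573711395, 0.05302608758211136), 14.232178688049316)
S 238 ((0.5836508274078369, -0.33266472816467285), (0.06180579587817192, 0.06413640826940536), 65.54029083251953)
T 271 ((0.4473910331726074, -0.27339351177215576), (0.05134034529328346, 0.052023373544216156), 15.024694442749023)
T 140 ((0.5811588168144226, -0.33328017592430115), (0.05903335288167, 0.059680499136447906), 63.45246505737305)
0.04 3495 near 0.116 [ 0.435 -0.156  0.02 ] lat 0.051 [ 0.3  -0.12  0.02]
0.08 373 near 0.149 [ 0.59  -0.219  0.088] lat 0.116 [ 0.59  -0.219  0.088]
0.12 402 near 0.147 [ 0.589 -0.219  0.106] lat 0.115 [ 0.589 -0.219  0.106]
0.16 1264 near 0.166 [ 0.476 -0.107  0.15 ] lat 0.064 [ 0.305 -0.108  0.173]
0.2 1761 near 0.14 [ 0.473 -0.132  0.195] lat 0.065 [ 0.308 -0.109  0.18 ]
0.24 4267 near 0.105 [ 0.463 -0.166  0.252] lat 0.049 [ 0.334 -0.143  0.237]
0.28 6727 near 0.105 [ 0.5   -0.178  0.299] lat 0.038 [ 0.328 -0.153  0.285]
0.32 6777 near 0.088 [ 0.473 -0.185  0.336] lat 0.039 [ 0.28  -0.122  0.34 ]
0.36 7558 near 0.085 [ 0.464 -0.187  0.349] lat 0.03 [ 0.236 -0.107  0.379]
0.4 6026 near 0.094 [ 0.433 -0.178  0.38 ] lat 0.013 [ 0.2   -0.105  0.419]
```

View pics/boreT.png

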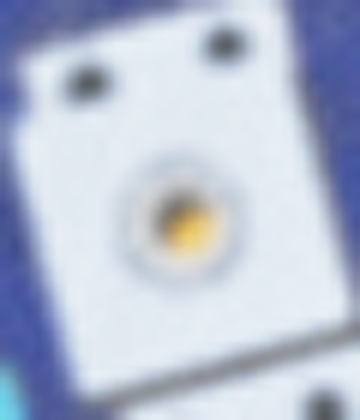

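View pics/boreS.png

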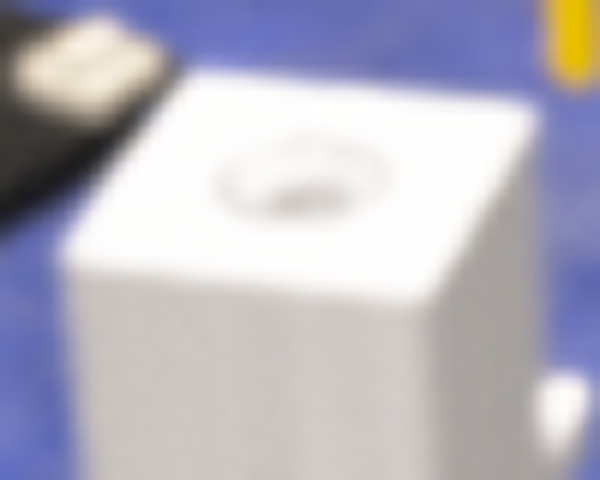

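```bash
python3 - <<'E'
from h import *
S=dict(np.load("scene0.npz"));T=dict(np.load("top0.npz"))
print("bore S",atz(S,[[219.7,244.4]],.070),"T z70",atz(T,[[249.6,238.0]],.070),"T z74",atz(T,[[249.6,238.]],.074))
f=T["frame"][160:192,260:292].astype(int)
for r in (10,12,13,14,16): print([tuple(p) for p in f[r,8:24]])
print("head T",atz(T,[[275.2,172.7]],.130),atz(T,[[275.2,172.7]],.134))
f=S["frame"][182:214,276:300].astype(int)
m=(f[...,2]-f[...,0]>110)&(f[...,1]-f[...,0]>30); v,u=np.nonzero(m);print(u.mean()+276,v.mean()+182,v.min()+182,v.max()+182,u.min()+276,u.max()+276)
for v in range(3,30,3): print(182+v,[tuple(p) for p in f[v,3:20]])
E
```

```text
bore S [[ 0.45009179 -0.27106914  0.07      ]] T z70 [[ 0.44804171 -0.27236812  0.07      ]] T z74 [[ 0.4476642 -0.2727266  0.074    ]]
[(np.int64(71), np.int64(70), np.int64(93)), (np.int64(69), np.int64(67), np.int64(72)), (np.int64(68), np.int64(68), np.int64(89)), (np.int64(67), np.int64(90), np.int64(148)), (np.int64(62), np.int64(116), np.int64(207)), (np.int64(72), np.int64(136), np.int64(239)), (np.int64(68), np.int64(138), np.int64(242)), (np.int64(72), np.int64(141), np.int64(242)), (np.int64(67), np.int64(132), np.int64(234)), (np.int64(62), np.int64(118), np.int64(213)), (np.int64(64), np.int64(94), np.int64(160)), (np.int64(70), np.int64(79), np.int64(113)), (np.int64(72), np.int64(76), np.int64(101)), (np.int64(76), np.int64(77), np.int64(119)), (np.int64(73), np.int64(84), np.int64(138)), (np.int64(71), np.int64(85), np.int64(152))]
[(np.int64(72), np.int64(73), np.int64(76)), (np.int64(70), np.int64(69), np.int64(74)), (np.int64(69), np.int64(85), np.int64(130)), (np.int64(63), np.int64(112), np.int64(204)), (np.int64(71), np.int64(142), np.int64(243)), (np.int64(78),
[... 9132 characters left out ...]
99)), (np.int64(197), np.int64(145), np.int64(93)), (np.int64(210), np.int64(143), np.int64(85)), (np.int64(211), np.int64(143), np.int64(87)), (np.int64(193), np.int64(145), np.int64(110)), (np.int64(167), np.int64(150), np.int64(135)), (np.int64(159), np.int64(157), np.int64(149)), (np.int64(161), np.int64(162), np.int64(156)), (np.int64(159), np.int64(161), np.int64(164)), (np.int64(141), np.int64(145), np.int64(178)), (np.int64(111), np.int64(122), np.int64(195)), (np.int64(92), np.int64(110), np.int64(202)), (np.int64(89), np.int64(107), np.int64(202)), (np.int64(87), np.int64(104), np.int64(196)), (np.int64(81), np.int64(97), np.int64(175)), (np.int64(69), np.int64(80), np.int64(135))]
```

```bash
cat >> h.py <<'E'
from scipy.spatial.transform import Rotation as R
def goal(pos,bear):  # tool down, jaw y axis along bearing (deg)
    b=np.radians(bear); y=np.array([np.cos(b),np.sin(b),0]); z=np.array([0,0,-1.]); x=np.cross(y,z)
    Rg=R.from_matrix(np.c_[x,y,z]); s=ctrl.sense(); q=s["tool_rot"]; Rc=R.from_quat([q[1],q[2],q[3],q[0]])
    sh=Rc.inv().apply(np.array(pos)-s["tcp_pos"])/.5; tr=(Rc.inv()*Rg).as_rotvec()/np.pi
    print("t",round(s["t"],2),"pos",s["tcp_pos"].round(4),"F",s["ft_force"].round(1),"w",round(s["gripper_width"],4),"joints",s["joints"].round(2))
    print("move",np.r_[sh,tr].round(4).tolist())
E
python3 -c "
from h import *
goal([.583,-.332,.2],-30)"
```

```text
t 1.1 pos [ 0.1676 -0.628   0.2422] F [ 0.6 -0.1  0.3] w 0.0851 joints [ 1.21  0.38  0.04  1.6  -0.02  1.16 -0.05]
move [0.9553, -0.3578, 0.0846, -0.0, -0.0, -0.2503]
```

{"api": "arm_command", "payload": {"moves": [0.955,-0.358,0.08,0,0,-0.25,0.955,-0.358,0.08,0,0,-0.25,0.955,-0.358,0.08,0,0,-0.25,0.955,-0.358,0.08,0,0,-0.25,0.955,-0.358,0.08,0,0,-0.25], "jaw": 0.6}}

```text
t: 1.52
tcp_pos: [0.338, -0.5063, 0.2262]
tool_rot: [0.0, 0.902, 0.431, 0.0]
ft_force: [-0.3, -0.7, 0.1]
gripper_width: 0.0512
```

```bash
python3 -c "
from h import *
goal([.583,-.332,.2],-30)"
```

```text
t 1.52 pos [ 0.338  -0.5063  0.2262] F [-0.3 -0.7  0.1] w 0.0512 joints [ 1.04  0.33 -0.15  1.71  0.05  1.11  0.19]
move [0.579, 0.1622, 0.0523, 0.0002, 0.0001, -0.0496]
```

{"api": "arm_command", "payload": {"moves": [0.579,0.162,0.052,0,0,-0.05,0.579,0.162,0.052,0,0,-0.05,0.579,0.162,0.052,0,0,-0.05,0.579,0.162,0.052,0,0,-0.05,0.579,0.162,0.052,0,0,-0.05]}}

```text
t: 1.93
tcp_pos: [0.5071, -0.3858, 0.2083]
tool_rot: [0.001, 0.866, 0.5, 0.0]
ft_force: [0.6, -0.4, -0.4]
gripper_width: 0.0514
```

```bash
python3 -c "
from h import *
goal([.583,-.332,.2],-30)"
```

```text
t 1.93 pos [ 0.5071 -0.3858  0.2083] F [ 0.6 -0.4 -0.4] w 0.0514 joints [ 0.79  0.4  -0.25  1.65  0.11  1.1  -0.02]
move [0.1691, 0.0778, 0.0167, 0.0004, 0.0002, 0.0003]
```

{"api": "arm_command", "payload": {"moves": [0.169,0.078,0.016,0,0,0,0.169,0.078,0.016,0,0,0,0.169,0.078,0.016,0,0,0,0.169,0.078,0.016,0,0,0]}}

```text
t: 2.27
tcp_pos: [0.588, -0.325, 0.2]
tool_rot: [-0.001, 0.863, 0.505, 0.002]
ft_force: [-0.3, 0.6, 0.8]
gripper_width: 0.0511
```

```bash
python3 - <<'E'
from h import *
goal([.583,-.332,.12],-30)
for n in ["scene","top"]:
    im=ctrl.get_image(n); cv2.imwrite(f"pics/{n}1.png",im["frame"][:,:,::-1]); np.savez(f"{n}1.npz",**im)
s=ctrl.sense()
for n in ["scene","top"]:
    im=dict(np.load(n+"1.npz")); print(n,proj(im,[s["tcp_pos"],s["tcp_pos"]+[0,0,-.011]]).round(1).tolist())
T=dict(np.load("top1.npz"));X=cloud(T)
a=cv2.resize(np.load("scene1.npz")["frame"][120:300,190:390,::-1],(533,480),interpolation=cv2.INTER_CUBIC)
cv2.imwrite("pics/c1.png",a)
E
```

```text
t 2.27 pos [ 0.588 -0.325  0.2  ] F [-0.3  0.6  0.8] w 0.0511 joints [ 0.66  0.48 -0.28  1.57  0.14  1.12 -0.17]
move [-0.0177, -0.002, 0.1599, 0.0004, -0.0014, 0.0036]
scene [[286.7, 153.2], [286.8, 159.2]]
top [[273.6, 163.7], [273.8, 165.1]]
```

View pics/scene1.png

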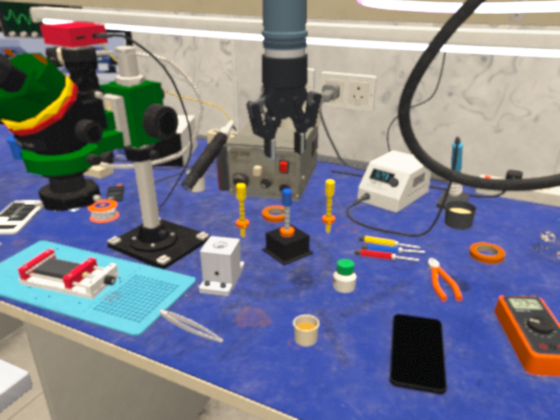

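View pics/top1.png

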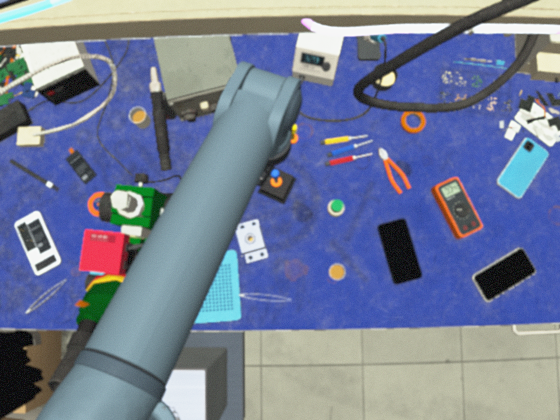

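View pics/c1.png

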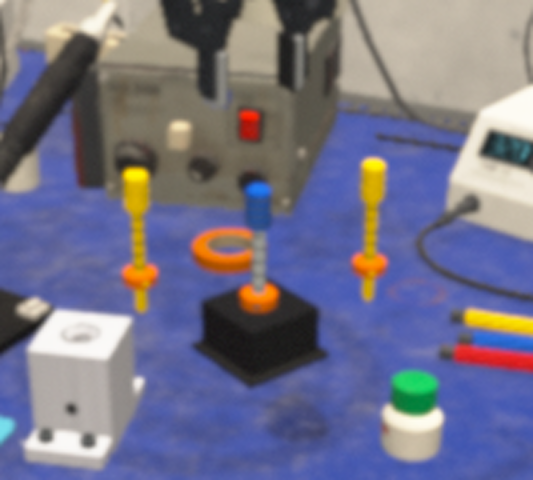

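```bash
python3 - <<'E'
from h import *
for n,p in (("top1",[(110,375),(150,300),(180,240),(215,170),(245,105),(265,90)]),):
    X=cloud(dict(np.load(n+".npz")))
    for u,v in p: print((u,v),X[v,u].round(3))
X=cloud(dict(np.load("top1.npz")))
# cross-section width near v=240
row=X[240]; print([ (u,row[u].round(2).tolist()) for u in range(120,230,8)])
Y=cloud(dict(np.load("scene1.npz")))
for v in range(5,140,10): print(v,Y[v,285].round(3))
E
```

```text
(110, 375) [ 0.283 -0.222  0.714]
(150, 300) [ 0.338 -0.242  0.682]
(180, 240) [ 0.392 -0.261  0.656]
(215, 170) [ 0.467 -0.286  0.617]
(245, 105) [ 0.556 -0.312  0.571]
(265, 90) [ 0.583 -0.334  0.551]
[(120, [0.42, -0.11, 0.41]), (128, [0.42, -0.11, 0.39]), (136, [0.43, -0.09, 0.28]), (144, [0.43, -0.09, 0.26]), (152, [0.39, -0.23, 0.65]), (160, [0.39, -0.24, 0.65]), (168, [0.39, -0.25, 0.66]), (176, [0.39, -0.26, 0.66]), (184, [0.39, -0.26, 0.65]), (192, [0.39, -0.27, 0.65]), (200, [0.39, -0.28, 0.65]), (208, [0.39, -0.28, 0.64]), (216, [0.39, -0.29, 0.64]), (224, [0.39, -0.3, 0.63])]
5 [ 0.559 -0.342  0.436]
15 [ 0.557 -0.343  0.423]
25 [ 0.559 -0.342  0.41 ]
35 [ 0.555 -0.344  0.396]
45 [ 0.556 -0.344  0.382]
55 [ 0.558 -0.342  0.367]
65 [ 0.554 -0.344  0.353]
75 [ 0.555 -0.344  0.338]
85 [ 0.553 -0.344  0.323]
95 [ 0.577 -0.332  0.302]
105 [ 0.569 -0.336  0.288]
115 [ 0.576 -0.333  0.269]
125 [ 0.906 -0.164  0.143]
135 [ 0.862 -0.186  0.133]
```

{"api": "arm_command", "payload": {"moves": [-0.018,-0.002,0.05,0,-0.001,0.003,-0.018,-0.002,0.05,0,-0.001,0.003,-0.018,-0.002,0.06,0,-0.001,0.003]}}

```text
t: 2.62
tcp_pos: [0.5745, -0.3425, 0.1694]
tool_rot: [0.001, 0.869, 0.495, -0.003]
ft_force: [-0.0, 0.0, 0.1]
gripper_width: 0.0513
```

```bash
python3 - <<'E'
from h import *
goal([.583,-.332,.11],-30)
E
```

```text
t 2.62 pos [ 0.5745 -0.3425  0.1694] F [-0.   0.   0.1] w 0.0513 joints [ 0.67  0.5  -0.26  1.6   0.15  1.06 -0.17]
move [0.0276, 0.0041, 0.1187, -0.0006, 0.0022, -0.004]
```

{"api": "arm_command", "payload": {"moves": [0.028,0.004,0.02,0,0.002,-0.004,0.028,0.004,0.02,0,0.002,-0.004,0.028,0.004,0.02,0,0.002,-0.004,0.028,0.004,0.02,0,0.002,-0.004]}}

```text
t: 2.95
tcp_pos: [0.584, -0.3309, 0.1598]
tool_rot: [-0.001, 0.866, 0.501, -0.0]
ft_force: [0.7, 0.5, 0.5]
gripper_width: 0.0512
```

```bash
python3 - <<'E'
from h import *
goal([.583,-.332,.11],-30); print(ctrl.sense()["joint_vel"].round(3))
E
```

```text
t 2.95 pos [ 0.584  -0.3309  0.1598] F [0.7 0.5 0.5] w 0.0512 joints [ 0.66  0.52 -0.27  1.6   0.15  1.05 -0.18]
move [-0.0028, -0.0005, 0.0996, -0.0004, 0.0001, 0.0004]
[ 0.002 -0.006  0.008 -0.006  0.003 -0.002  0.   ]
```

Settled. Descend and check before closing.

{"api": "arm_command", "payload": {"moves": [-0.003,0,0.05,0,0,0,-0.003,0,0.1,0,0,0,-0.003,0,0.1,0,0,0,-0.003,0,0.1,0,0,0]}}

```text
t: 3.28
tcp_pos: [0.582, -0.3317, 0.1087]
tool_rot: [-0.002, 0.866, 0.501, -0.001]
ft_force: [0.6, -0.3, 0.0]
gripper_width: 0.0513
```

```bash
python3 - <<'E'
from h import *
goal([.583,-.332,.11],-30); print(ctrl.sense()["joint_vel"].round(3))
im=ctrl.get_image("scene"); cv2.imwrite("pics/c2.png",cv2.resize(im["frame"][140:280,210:370,::-1],None,fx=4,fy=4,interpolation=cv2.INTER_CUBIC))
E
```

```text
t 3.28 pos [ 0.582  -0.3317  0.1087] F [ 0.6 -0.3  0. ] w 0.0513 joints [ 0.65  0.57 -0.26  1.63  0.17  0.97 -0.19]
move [0.0005, 0.0021, -0.0026, -0.0015, 0.0001, 0.0005]
[ 0.    -0.031 -0.008 -0.045 -0.002 -0.007  0.   ]
```

View pics/c2.png

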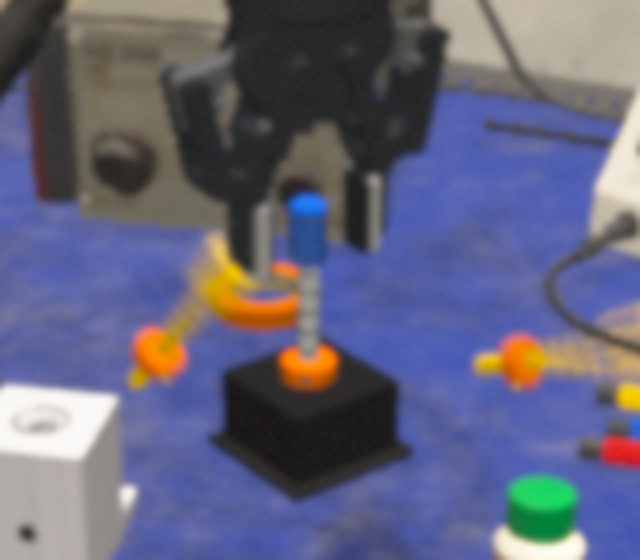

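{"api": "arm_command", "payload": {"moves": [0,0.002,-0.003,0,0,0,0,0.002,-0.003,0,0,0,0,0.002,-0.003,0,0,0,0,0.002,-0.003,0,0,0], "jaw": 0}}

```text
t: 3.67
tcp_pos: [0.5855, -0.3333, 0.1142]
tool_rot: [0.001, 0.866, 0.501, 0.001]
ft_force: [-0.6, 0.5, 5.6]
gripper_width: 0.0164
```

```bash
python3 - <<'E'
from h import *
goal([.583,-.332,.11],-30); print(ctrl.sense()["joint_vel"].round(3))
im=ctrl.get_image("scene"); cv2.imwrite("pics/c3.png",cv2.resize(im["frame"][140:280,210:370,::-1],None,fx=4,fy=4,interpolation=cv2.INTER_CUBIC))
E
```

```text
t 3.67 pos [ 0.5855 -0.3333  0.1142] F [-0.6  0.5  5.6] w 0.0164 joints [ 0.65  0.57 -0.26  1.62  0.17  0.97 -0.19]
move [-0.0003, -0.0057, 0.0083, 0.0007, 0.0, 0.0004]
[ 0.002 -0.001  0.001 -0.    -0.001 -0.001  0.   ]
```

View pics/c3.png

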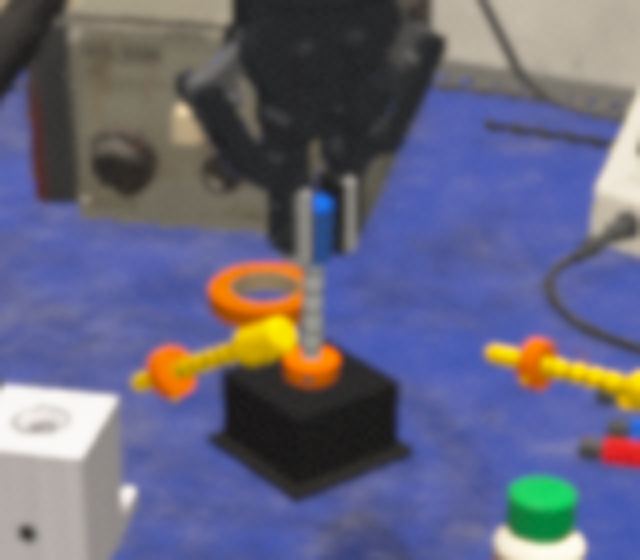

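{"api": "arm_command", "payload": {"moves": [0,0,-0.03,0,0,0,0,0,-0.08,0,0,0,0,0,-0.13,0,0,0,0,0,-0.18,0,0,0,0,0,-0.19,0,0,0]}}

```text
t: 4.13
tcp_pos: [0.5881, -0.3344, 0.2145]
tool_rot: [0.005, 0.866, 0.5, 0.003]
ft_force: [0.4, -1.0, -0.1]
gripper_width: 0.0163
```

```bash
python3 - <<'E'
from h import *
goal([.449,-.2715,.2],-30); print(ctrl.sense()["joint_vel"].round(3))
im=ctrl.get_image("scene"); cv2.imwrite("pics/c4.png",cv2.resize(im["frame"][100:280,190:370,::-1],None,fx=3.3,fy=3.3,interpolation=cv2.INTER_CUBIC))
E
```

```text
t 4.13 pos [ 0.5881 -0.3344  0.2145] F [ 0.4 -1.  -0.1] w 0.0163 joints [ 0.66  0.47 -0.28  1.55  0.14  1.13 -0.16]
move [-0.0298, -0.3041, 0.0255, 0.0035, -0.0001, 0.0004]
[ 0.001 -0.024 -0.003 -0.019 -0.011  0.055  0.007]
```

View pics/c4.png

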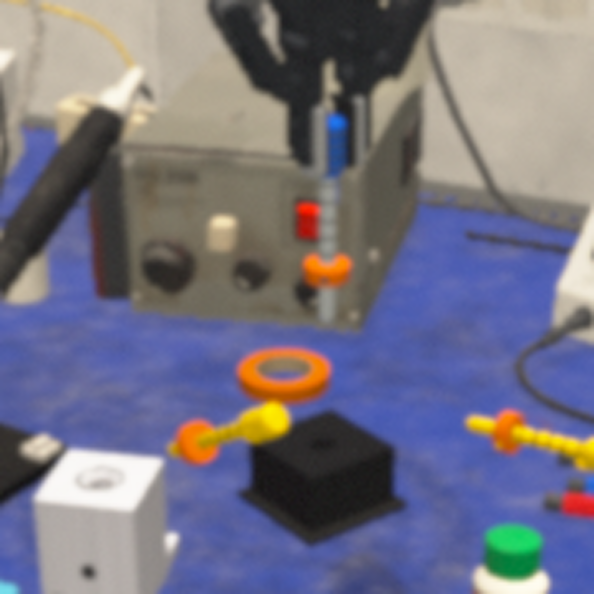

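{"api": "arm_command", "payload": {"moves": [-0.005,-0.05,0,0,0,0,-0.012,-0.12,0.01,0.003,0,0,-0.02,-0.19,0.02,0.003,0,0,-0.026,-0.26,0.025,0.003,0,0,-0.03,-0.3,0.025,0.003,0,0]}}

```text
t: 4.6
tcp_pos: [0.4445, -0.27, 0.1957]
tool_rot: [-0.004, 0.866, 0.5, -0.002]
ft_force: [-0.2, -0.2, -1.8]
gripper_width: 0.0159
```

```bash
python3 - <<'E'
from h import *
goal([.449,-.2715,.2],-30); print(ctrl.sense()["joint_vel"].round(3))
E
```

```text
t 4.6 pos [ 0.4445 -0.27    0.1957] F [-0.2 -0.2 -1.8] w 0.0159 joints [ 0.74  0.21 -0.3   1.94  0.07  1.01 -0.12]
move [0.0019, 0.0092, -0.0087, -0.0027, 0.0002, 0.0002]
[ 0.114 -0.425 -0.034  0.493 -0.129 -0.151  0.116]
```

{"api": "arm_command", "payload": {"moves": [0.002,0.009,-0.008,-0.002,0,0,0.002,0.009,-0.008,-0.002,0,0,0.002,0.009,-0.008,-0.002,0,0,0.002,0.009,-0.008,-0.002,0,0]}}

```text
t: 4.93
tcp_pos: [0.4501, -0.2718, 0.1995]
tool_rot: [-0.001, 0.866, 0.5, -0.0]
ft_force: [-0.0, 0.2, -0.1]
gripper_width: 0.0161
```

```bash
cat > look.py <<'E'
from h import *
import sys
tag=sys.argv[1]
goal([.449,-.2715,.2],-30); s=ctrl.sense(); print(s["joint_vel"].round(3))
for n in ["scene","top"]:
    im=ctrl.get_image(n); np.savez(f"{n}{tag}.npz",**im)
    if n=="scene":
        print("tip net",[(np.round(r["xyz"],4),round(r["confidence"],2)) for r in ctrl.tip_of(n,"gauge_tip")][:3])
        cv2.imwrite(f"pics/s{tag}.png",cv2.resize(im["frame"][130:280,160:280,::-1],None,fx=4,fy=4,interpolation=cv2.INTER_CUBIC))
    else: cv2.imwrite(f"pics/t{tag}.png",cv2.resize(im["frame"][190:280,200:300,::-1],None,fx=6,fy=6,interpolation=cv2.INTER_CUBIC))
    t=s["tcp_pos"]
    print(n,proj(im,[t+[0,0,.008],t+[0,0,-.092]]).round(1).tolist())
E
python3 look.py 5
```

```text
t 4.93 pos [ 0.4501 -0.2718  0.1995] F [-0.   0.2 -0.1] w 0.0161 joints [ 0.74  0.21 -0.3   1.92  0.07  1.02 -0.12]
move [-0.0006, -0.0021, -0.0011, -0.0004, 0.0, 0.0003]
[-0.001  0.003 -0.001 -0.013 -0.     0.008  0.001]
tip net [(array([ 0.5985, -0.2257, -0.0014]), 0.6)]
scene [[214.4, 168.7], [218.6, 225.0]]
top [[242.9, 230.3], [247.8, 235.4]]
```

View pics/s5.png

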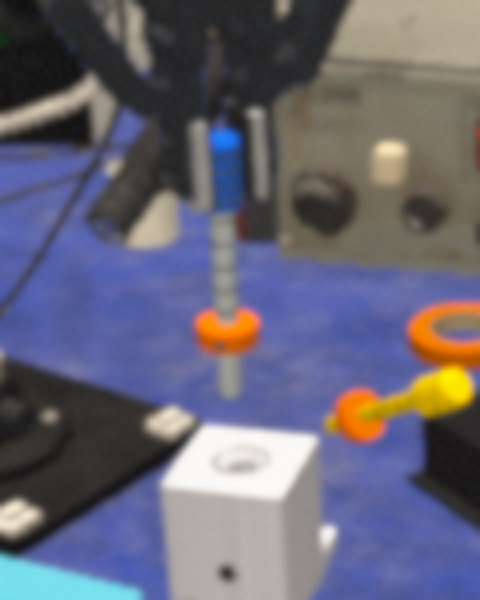

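View pics/t5.png

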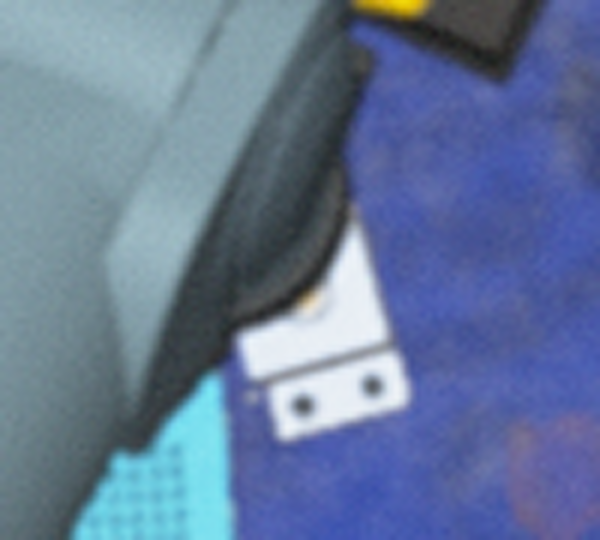

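```bash
cat > rod.py <<'E'
from h import *
import sys
S=dict(np.load(f"scene{sys.argv[1]}.npz")); X=cloud(S)
f=S["frame"].astype(float); u0=int(float(sys.argv[2])) if len(sys.argv)>2 else 217
hsv=cv2.cvtColor(S["frame"],cv2.COLOR_RGB2HSV).astype(float)
for v in range(160,234,2):
    us=np.arange(u0-14,u0+15)
    bl=f[v,us,2]-f[v,us,0]
    z=X[v,us,2]; d=S["depth"][v,us]
    near=(d>0)&(d<np.nanmin(d[d>0])+.012)
    p=X[v,us][near]
    # low-saturation centroid
    w=np.clip(np.median(hsv[v,us,1])-hsv[v,us,1]-30,0,None)
    print(v,"near",us[near].min(),us[near].max(),p.mean(0).round(4),"sat centroid",round((w*us).sum()/max(w.sum(),1e-9),2),int(w.sum()))
E
python3 rod.py 5
```

```text
160 near 203 211 [ 0.4304 -0.2738  0.2287] sat centroid 0.0 0
162 near 203 212 [ 0.4324 -0.2727  0.2246] sat centroid 0.0 0
164 near 203 212 [ 0.4323 -0.2724  0.2214] sat centroid 0.0 0
166 near 203 212 [ 0.4321 -0.2723  0.2182] sat centroid 0.0 0
168 near 203 216 [ 0.434  -0.2737  0.2145] sat centroid 0.0 0
170 near 203 213 [ 0.4322 -0.2726  0.2117] sat centroid 0.0 0
172 near 203 217 [ 0.4345 -0.2738  0.2078] sat centroid 0.0 0
174 near 203 215 [ 0.434  -0.2717  0.2042] sat centroid 0.0 0
176 near 203 217 [ 0.4351 -0.2727  0.2007] sat centroid 0.0 0
178 near 204 214 [ 0.4332 -0.2725  0.198 ] sat centroid 0.0 0
180 near 206 216 [ 0.4358 -0.274   0.194 ] sat centroid 219.71 17
182 near 208 217 [ 0.4377 -0.2752  0.1901] sat centroid 224.65 26
184 near 213 218 [ 0.4466 -0.2742  0.1832] sat centroid 217.0 3
186 near 213 218 [ 0.4474 -0.2733  0.1792] sat centroid 218.11 9
188 near 213 218 [ 0.4469 -0.2734  0.176 ] sat centroid 222.38 8
190 near 213 218 [ 0.4462 -0.2737  0.1728] sat centroid 218.08 239
192 near 213 218 [ 0.446  -0.2734  0.1694] sat centroid 218.84 388
194 near 213 218 [ 0
[... 601 characters left out ...]
33 -0.2744  0.1351] sat centroid 216.82 317
214 near 210 224 [ 0.4407 -0.277   0.1332] sat centroid 208.0 5
216 near 210 223 [ 0.4399 -0.2763  0.1298] sat centroid 224.07 15
218 near 213 220 [ 0.4377 -0.2776  0.1275] sat centroid 211.0 4
220 near 215 220 [ 0.4459 -0.2733  0.1191] sat centroid 216.8 264
222 near 215 220 [ 0.446  -0.2729  0.1152] sat centroid 216.99 223
224 near 215 220 [ 0.4453 -0.2732  0.1119] sat centroid 217.07 338
226 near 215 220 [ 0.4451 -0.273   0.1082] sat centroid 217.05 322
228 near 216 219 [ 0.4435 -0.2738  0.1054] sat centroid 217.03 238
230 near 203 231 [ 0.5978 -0.1606 -0.    ] sat centroid 0.0 0
232 near 203 204 [ 0.5492 -0.1627  0.0194] sat centroid 204.16 193
```

{"api": "arm_command", "payload": {"moves": [0.001,0.001,0.02,0,0,0,0.001,0.001,0.04,0,0,0,0.001,0.001,0.06,0,0,0,0.001,0.001,0.06,0,0,0,0.001,0.001,0.06,0,0,0]}}

```text
t: 5.5
tcp_pos: [0.4498, -0.2712, 0.1682]
tool_rot: [-0.002, 0.866, 0.5, -0.001]
ft_force: [0.0, 0.6, -0.5]
gripper_width: 0.0162
```

```bash
python3 look.py 6; python3 rod.py 6 | awk '$1>194'
```

```text
t 5.5 pos [ 0.4498 -0.2712  0.1682] F [ 0.   0.6 -0.5] w 0.0162 joints [ 0.73  0.25 -0.3   1.95  0.09  0.96 -0.14]
move [-0.0013, -0.0014, -0.0635, -0.0014, 0.0, 0.0003]
[ 0.    -0.019 -0.005 -0.011 -0.01   0.018  0.001]
tip net [(array([ 0.6949, -0.3775,  0.0072]), 0.91), (array([ 0.5975, -0.2208,  0.0034]), 0.53)]
scene [[215.4, 186.9], [219.4, 241.3]]
top [[244.2, 232.2], [248.8, 237.0]]
196 near 205 220 [ 0.4349 -0.2727  0.1667] sat centroid 215.26 451
198 near 207 218 [ 0.4359 -0.2739  0.163 ] sat centroid 210.41 483
200 near 209 219 [ 0.4382 -0.2742  0.1587] sat centroid 210.56 529
202 near 214 219 [ 0.447  -0.2733  0.1513] sat centroid 215.6 267
204 near 214 219 [ 0.4467 -0.2732  0.1478] sat centroid 216.11 303
206 near 214 219 [ 0.4464 -0.2731  0.1443] sat centroid 216.11 333
208 near 214 219 [ 0.4466 -0.2727  0.1406] sat centroid 216.15 362
210 near 214 219 [ 0.4459 -0.2728  0.1372] sat centroid 216.2 413
212 near 214 219 [ 0.4458 -0.2726  0.1336] sat centroid 216.23 377
214 near 214 219 [ 0.4459 -0.2722  0.1298] sat centroid 216.47 331
216 near 215 219 [ 0.4459 -0.2729  0.1263] sat centroid 216.53 278
218 near 215 220 [ 0.4463 -0.2733  0.1225] sat centroid 216.6 206
220 near 215 220 [ 0.4461 -0.2732  0.1189] sat centroid 216.69 273
222 near 215 220 [ 0.4456 -0.2732  0.1155] sat centroid 216.96 234
224 near 215 220 [ 0.4451 -0.2733  0.112 ] sat centroid 216.86 164
226 near 212 223 [ 0.4484 -0.2706  0.106 ] sat centroid 216.99 91
228 near 210 225 [ 0.4444 -0.2732  0.1048] sat centroid 220.09 387
230 near 210 225 [ 0.4409 -0.2754  0.1033] sat centroid 215.41 91
232 near 211 224 [ 0.4394 -0.2762  0.1005] sat centroid 204.37 179
```

View pics/s6.png

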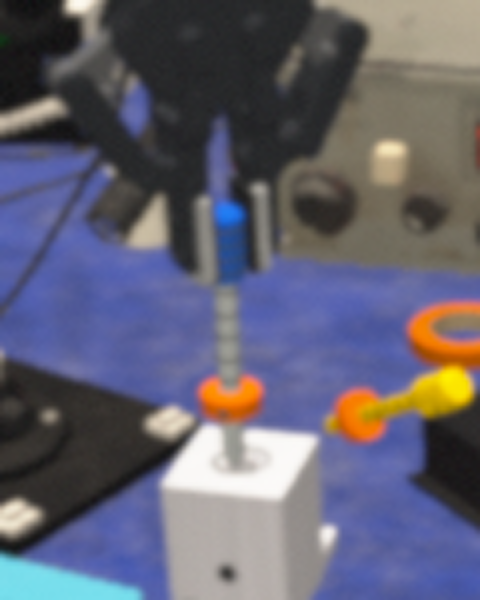

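```bash
python3 - <<'E'
from h import *
S=dict(np.load("scene6.npz"))
cv2.imwrite("pics/z6.png",cv2.resize(S["frame"][222:262,195:245,::-1],None,fx=14,fy=14,interpolation=cv2.INTER_CUBIC))
b=np.array([.4501,-.2711,0])
for z in(.066,.07,.074,.078): print(z,proj(S,b+[0,0,z]).round(1))
X=cloud(S)
for v in range(234,250): print(v,[(u,X[v,u].round(4).tolist(),S["frame"][v,u].tolist()) for u in (217,218,219)])
E
```

```text
0.066 [[219.9 246.4]]
0.07 [[219.7 244.4]]
0.074 [[219.6 242.4]]
0.078 [[219.4 240.3]]
234 [(217, [0.4372, -0.2765, 0.0978], [175, 96, 48]), (218, [0.4386, -0.2775, 0.0973], [187, 96, 41]), (219, [0.4385, -0.2795, 0.0979], [188, 97, 43])]
235 [(217, [0.438, -0.2757, 0.0953], [172, 115, 89]), (218, [0.4389, -0.2771, 0.0953], [175, 117, 90]), (219, [0.4397, -0.2785, 0.0952], [170, 115, 90])]
236 [(217, [0.4426, -0.2722, 0.0903], [161, 142, 130]), (218, [0.4435, -0.2736, 0.0902], [161, 141, 129]), (219, [0.4461, -0.2738, 0.089], [152, 134, 125])]
237 [(217, [0.4443, -0.2709, 0.0872], [157, 155, 147]), (218, [0.4455, -0.272, 0.0869], [154, 151, 143]), (219, [0.4458, -0.2739, 0.0872], [149, 147, 143])]
238 [(217, [0.4433, -0.2714, 0.086], [157, 158, 150]), (218, [0.4432, -0.2735, 0.0865], [153, 153, 146]), (219, [0.4443, -0.2748, 0.0863], [155, 155, 149])]
239 [(217, [0.4436, -0.2711, 0.0838], [157, 157, 150]), (218, [0.4443, -0.2726, 0.0838], [153, 153, 145]), (219, [0.4449, -0.2742, 0.0839], [158, 156, 150])]
240 [(217, [0.4416, -0.2724, 0.0832], [156, 157, 149]), (218, [0.4427, -0.2736
[... 787 characters left out ...]
6], [157, 155, 149]), (219, [0.4462, -0.2724, 0.0712], [157, 154, 148])]
246 [(217, [0.4465, -0.2678, 0.0679], [186, 180, 175]), (218, [0.4494, -0.2678, 0.0664], [167, 163, 158]), (219, [0.4533, -0.2671, 0.0642], [165, 160, 156])]
247 [(217, [0.4473, -0.2671, 0.0653], [197, 191, 185]), (218, [0.451, -0.2665, 0.0632], [184, 179, 174]), (219, [0.4518, -0.268, 0.0632], [184, 179, 174])]
248 [(217, [0.4389, -0.2731, 0.0694], [223, 219, 215]), (218, [0.4384, -0.2755, 0.0702], [220, 215, 209]), (219, [0.4373, -0.2783, 0.0715], [220, 214, 209])]
249 [(217, [0.4333, -0.277, 0.0714], [245, 242, 240]), (218, [0.4349, -0.2779, 0.0708], [244, 242, 239]), (219, [0.435, -0.2799, 0.0712], [244, 242, 239])]
```

View pics/z6.png

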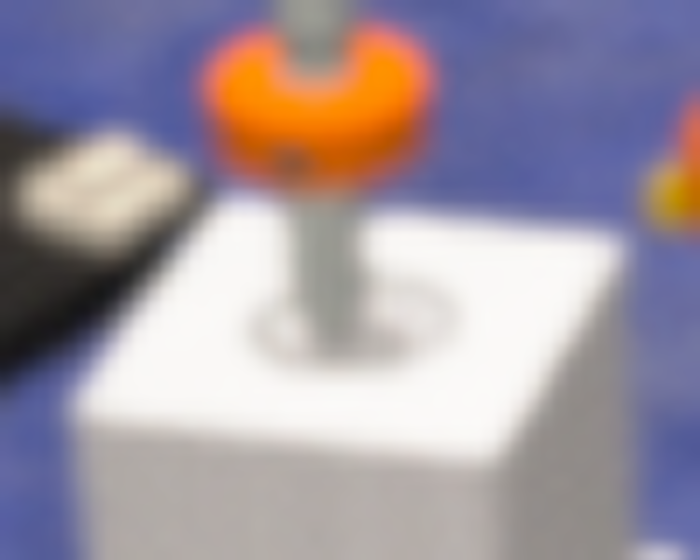

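{"api": "arm_command", "payload": {"moves": [0,0.003,0,-0.001,-0.005,0,0,0.003,0,-0.001,-0.005,0,0,0.003,0.006,-0.001,-0.005,0,0,0.003,0.012,-0.001,-0.005,0,0,0.003,0.012,-0.001,-0.005,0]}}

```text
t: 6.07
tcp_pos: [0.4513, -0.2718, 0.1629]
tool_rot: [0.004, 0.866, 0.5, -0.007]
ft_force: [-0.8, -0.2, -1.7]
gripper_width: 0.0159
```

```bash
cat > zoom.py <<'E'
from h import *
import sys
tag=sys.argv[1]
s=ctrl.sense(); q=s["tool_rot"]; print("t",round(s["t"],2),s["tcp_pos"].round(4),"F",s["ft_force"].round(2),"M",s["torque"].round(2),"q",q.round(4),"v",np.abs(s["joint_vel"]).max().round(3))
S=ctrl.get_image("scene"); np.savez(f"scene{tag}.npz",**S)
cv2.imwrite(f"pics/z{tag}.png",cv2.resize(S["frame"][172:262,190:250,::-1],None,fx=6.5,fy=6.5,interpolation=cv2.INTER_CUBIC))
E
python3 zoom.py 7
```

```text
t 6.07 [ 0.4513 -0.2718  0.1629] F [-0.78 -0.16 -1.72] M [-0.01 -0.03 -0.01] q [ 0.0038  0.8657  0.5005 -0.0069] v 0.008
```

View pics/z7.png

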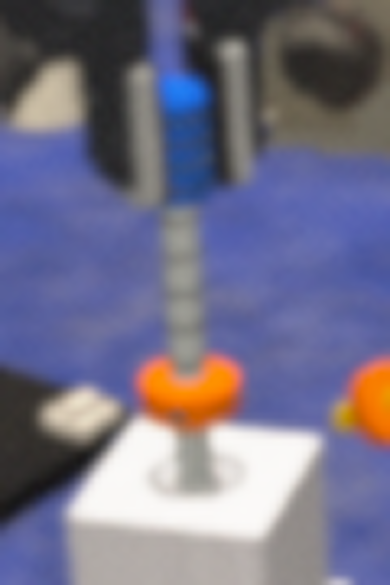

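{"api": "arm_command", "payload": {"moves": [0,0,0.006,0,0,0,0,0,0.012,0,0,0,0,0,0.018,0,0,0,0,0,0.024,0,0,0]}}

```text
t: 6.45
tcp_pos: [0.4511, -0.2721, 0.1506]
tool_rot: [0.004, 0.866, 0.5, -0.007]
ft_force: [0.6, -0.1, -1.0]
gripper_width: 0.016
```

```bash
python3 zoom.py 8
```

```text
t 6.45 [ 0.4511 -0.2721  0.1506] F [ 0.55 -0.11 -1.03] M [ 0.03  0.02 -0.  ] q [ 0.0037  0.8658  0.5004 -0.0069] v 0.073
```

View pics/z8.png

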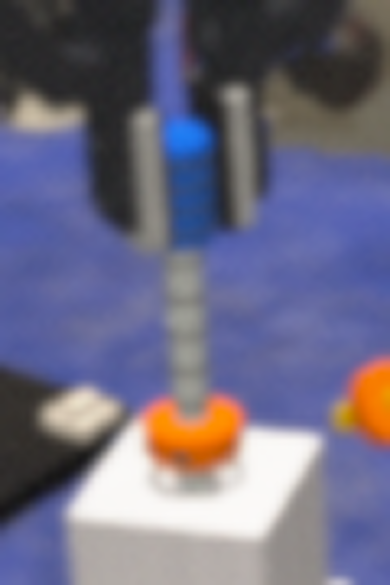

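{"api": "arm_command", "payload": {"moves": [0,0,0.004,0,0,0,0,0,0.008,0,0,0,0,0,0.012,0,0,0,0,0,0.016,0,0,0]}}

```text
t: 6.83
tcp_pos: [0.4508, -0.2721, 0.1427]
tool_rot: [0.003, 0.866, 0.5, -0.007]
ft_force: [-1.6, 0.5, 5.2]
gripper_width: 0.0158
```

{"api": "arm_command", "payload": {"moves": [0,0,0.004,0,0,0,0,0,0.008,0,0,0,0,0,0.012,0,0,0]}}

```text
t: 7.08
tcp_pos: [0.4508, -0.2722, 0.1377]
tool_rot: [0.003, 0.866, 0.5, -0.008]
ft_force: [-2.6, 1.2, 6.0]
gripper_width: 0.0163
```

{"api": "arm_command", "payload": {"moves": [0,0,0.004,0,0,0,0,0,0.008,0,0,0,0,0,0.012,0,0,0]}}

```text
t: 7.33
tcp_pos: [0.4507, -0.2723, 0.1328]
tool_rot: [0.003, 0.866, 0.5, -0.008]
ft_force: [-2.7, 1.4, 5.4]
gripper_width: 0.016
```

{"api": "arm_command", "payload": {"moves": [0,-0.001,0.003,0,0,0,0,-0.001,0.006,0,0,0,0,-0.001,0.009,0,0,0]}}

```text
t: 7.58
tcp_pos: [0.4506, -0.2723, 0.1295]
tool_rot: [0.003, 0.866, 0.5, -0.008]
ft_force: [-2.5, 1.3, 6.5]
gripper_width: 0.0161
```

{"api": "arm_command", "payload": {"moves": [0,-0.001,0.003,0,0,0,0,-0.001,0.006,0,0,0]}}

```text
t: 7.75
tcp_pos: [0.4505, -0.2723, 0.1278]
tool_rot: [0.004, 0.866, 0.5, -0.008]
ft_force: [-2.6, 1.0, 7.2]
gripper_width: 0.0161
```

{"api": "arm_command", "payload": {"moves": [0,0,0.003,0,0,0,0,0,0.006,0,0,0]}}

```text
t: 7.92
tcp_pos: [0.4506, -0.2723, 0.1259]
tool_rot: [0.004, 0.866, 0.5, -0.008]
ft_force: [-2.0, 1.2, 5.7]
gripper_width: 0.0163
```

{"api": "arm_command", "payload": {"moves": [0,-0.001,0.003,0,0,0,0,-0.001,0.006,0,0,0]}}

```text
t: 8.08
tcp_pos: [0.4506, -0.2723, 0.1244]
tool_rot: [0.004, 0.866, 0.5, -0.008]
ft_force: [-3.3, 2.2, 14.5]
gripper_width: 0.0162
```

{"api": "arm_command", "payload": {"moves": [0,-0.001,0.003,0,0,0,0,-0.001,0.006,0,0,0]}}

```text
t: 8.25
tcp_pos: [0.4511, -0.2726, 0.1242]
tool_rot: [0.005, 0.866, 0.5, -0.008]
ft_force: [-5.3, 2.5, 20.3]
gripper_width: 0.0157
```

{"api": "arm_command", "payload": {"moves": [0,0,0.003,0,0,0,0,0,0.006,0,0,0]}}

```text
t: 8.42
tcp_pos: [0.4516, -0.2727, 0.1241]
tool_rot: [0.005, 0.866, 0.5, -0.008]
ft_force: [-6.2, 4.4, 22.7]
gripper_width: 0.0158
```

{"api": "arm_command", "payload": {"moves": [0,-0.002,0,0,0,0,0,-0.002,0,0,0,0]}}

```text
t: 8.58
tcp_pos: [0.4513, -0.2724, 0.1249]
tool_rot: [0.006, 0.866, 0.5, -0.008]
ft_force: [0.2, -0.0, -0.8]
gripper_width: 0.016
```

{"api": "arm_command", "payload": {"moves": [0,0,0.003,0,0,0,0,0,0.003,0,0,0,0,0,0.003,0,0,0]}}

```text
t: 8.83
tcp_pos: [0.4517, -0.2726, 0.1244]
tool_rot: [0.006, 0.866, 0.5, -0.008]
ft_force: [-2.2, 0.9, 8.3]
gripper_width: 0.0159
```

```bash
python3 zoom.py 9
```

```text
t 8.83 [ 0.4517 -0.2726  0.1244] F [-2.25  0.92  8.29] M [0.31 0.59 0.  ] q [ 0.0059  0.866   0.4999 -0.0081] v 0.003
```

View pics/z9.png

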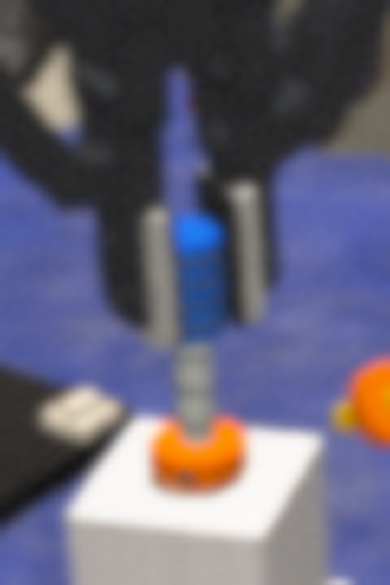

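{"api": "arm_command", "payload": {"moves": [0,0,0,0,0,0,0,0,0,0,0,0,0,0,0,0,0,0,0,0,0,0,0,0,0,0,0,0,0,0], "jaw": 0.6}}

```text
t: 9.3
tcp_pos: [0.4515, -0.2725, 0.124]
tool_rot: [0.006, 0.866, 0.5, -0.008]
ft_force: [1.2, -0.1, -0.2]
gripper_width: 0.0513
```

```bash
python3 zoom.py 10
```

```text
t 9.3 [ 0.4515 -0.2725  0.124 ] F [ 1.17 -0.12 -0.22] M [ 0.03  0.01 -0.02] q [ 0.0057  0.866   0.4999 -0.0082] v 0.002
```

View pics/z10.png

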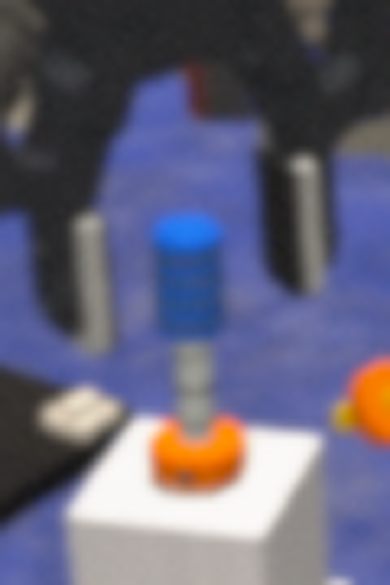

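{"api": "arm_command", "payload": {"moves": [0,0,-0.04,0,0,0,0,0,-0.1,0,0,0,0,0,-0.17,0,0,0,0,0,-0.22,0,0,0,0,0,-0.22,0,0,0]}}

```text
t: 9.77
tcp_pos: [0.4565, -0.2722, 0.2405]
tool_rot: [0.011, 0.866, 0.5, -0.005]
ft_force: [0.6, -0.3, 1.3]
gripper_width: 0.0513
```

```bash
python3 zoom.py 11; python3 - <<'E'
from h import *
S=dict(np.load("scene11.npz"));X=cloud(S)
m=(np.abs(X[...,0]-.45)<.03)&(np.abs(X[...,1]+.272)<.03)&(X[...,2]>.115)&(X[...,2]<.18)
f=S["frame"].astype(int); b=m&(f[...,2]-f[...,0]>60)
P=X[b]; print(len(P),np.percentile(P[:,2],[2,50,98]).round(4),P.mean(0).round(4))
print([(np.round(r["xyz"],4),round(r["confidence"],2)) for q in("gauge_head","collar_face") for r in ctrl.tip_of("scene",q)])
s=ctrl.sense();print(s["tcp_pos"])
cv2.imwrite("pics/s11.png",S["frame"][:,:,::-1])
E
```

```text
t 9.77 [ 0.4565 -0.2722  0.2405] F [ 0.63 -0.28  1.35] M [-0.02 -0.1   0.02] q [ 0.0111  0.866   0.4999 -0.0051] v 0.067
182 [0.1158 0.1308 0.1413] [ 0.4477 -0.2758  0.1303]
[(array([ 0.5654, -0.3023,  0.0562]), 0.61), (array([ 0.6773, -0.4732,  0.0211]), 0.57), (array([ 0.454 , -0.2681,  0.1246]), 0.56), (array([ 0.4475, -0.2761,  0.0709]), 0.71), (array([ 0.6894, -0.4033,  0.0133]), 0.62), (array([ 0.5888, -0.2436,  0.0148]), 0.58)]
[ 0.45205242 -0.27042064  0.23362294]
```

View pics/z11.png

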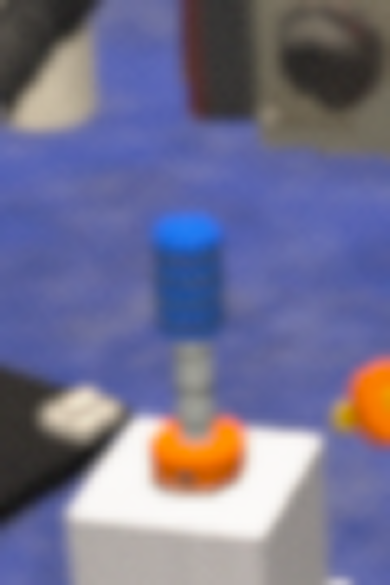

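View pics/s11.png

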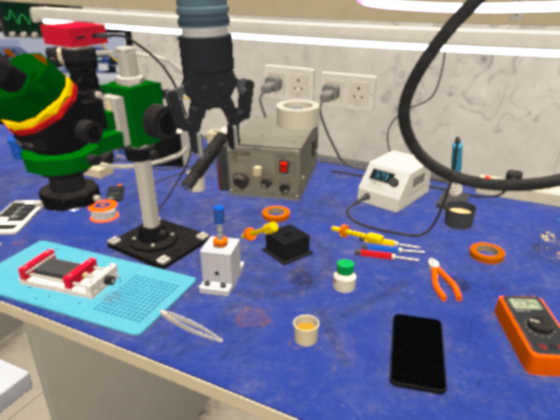

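{"api": "arm_command", "payload": {"moves": [0,0,-0.02,0,0,0,0,0,-0.02,0,0,0,0,0,-0.02,0,0,0,0,0,-0.02,0,0,0]}}

```text
t: 10.25
tcp_pos: [0.4518, -0.27, 0.2428]
tool_rot: [0.005, 0.866, 0.5, -0.009]
ft_force: [0.4, 0.1, -0.2]
gripper_width: 0.0512
```

```bash
python3 zoom.py 12; python3 - <<'E'
from h import *
a=np.load("scene11.npz")["frame"].astype(int);b=np.load("scene12.npz")["frame"].astype(int)
print(np.abs(a-b)[195:262,190:250].mean(),np.abs(a-b)[195:262,190:250].max())
print(ctrl.sign_off())
E
```

```text
t 10.25 [ 0.4518 -0.27    0.2428] F [ 0.45  0.09 -0.15] M [-0.02  0.03  0.03] q [ 0.0049  0.866   0.4999 -0.0087] v 0.001
0.8325870646766169 11
the job is handed in; nothing more can be done
None
```

The blue-headed gauge is standing on the bottom of the bore, released, with the collar lying flat on the block. I handed the job in at about 10.3 s of the 42 s allowed.

**How it went:** I gripped the gauge by its head, lifted it out of the stand, centred the tip over the bore and lowered it. The collar met the block and then slid up the rod at a steady 5 to 7 N. The force rose sharply when the tool centre point reached z ≈ 0.124 m, which puts the bottom about 40 mm below the block's top. I stopped at 22.7 N total, so roughly 17 N on the bottom, then eased off. I pressed again to about 8 N in total and let go.

**Last checks:**
- **Gauge:** it stood upright and did not move between the last two pictures. The scene camera's depth puts the head's middle at z ≈ 0.13 m, which fits the force reading.
- **Gripper:** it was clear above the head, with no force on it.
- **Bystanders:** the bottle, tape ring, pot and tweezers look as they were in the last full picture.

**Things that went wrong or stay uncertain:**
- **Yellow look-alikes:** both fell over while I was coming down to the gauge, and now lie on the worktop. The gripper was about 10 cm away and I felt no contact, so I don't know why they fell.
- **Third press step:** it wasn't needed. I had queued it before reading the force, which was already 20.3 N in total.
- **After release:** I did not probe the rod again, so its seating rests on the last press and the pictures.
- **Trained network:** its tip reports during insertion were all on the yellow gauges, so I didn't use them.

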